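# Take a hot test-strip carrier off the hotplate and hang it on the rail

## Robot

A 6-joint arm with a two-finger parallel gripper is mounted at the origin on the work surface. World frame = base frame: x ahead of the robot, y to its left, z up, the work surface at z = 0. Lengths are in m, angles in rad, forces in N, time in s.
With the tool pointing down it reaches from about 0.25 to 0.725 m from the base axis. Payload 9.7 kg.
Tool frame: the origin (TCP) lies at the centre of the arm's flange, where the gripper is bolted on; the fingertips stand bot.tips_ahead ahead of it and the grasp point (between the pads) lies 155 mm ahead of it (bot.tips_ahead is the distance from the TCP to the fingertips, in m); z points along the fingers, y is the line along which they close (so a half turn about z gives the same grasp; the last joint's range is limited). The gripper opens to 85 mm and grips with 20 to 120 N. Pads are 22 mm wide; open, the fingers measure 114 mm over their backs; the gripper's body (76 mm by 85 mm) begins 54 mm behind the grasp point. The pads swing forward as they close: fully open they stand 13 mm farther back than shut.
Start: joints at [-1.193, 0.087, 0.176, 1.66, 0, 1.571], TCP at [0.203, -0.511, 0.405] pointing down, gripper open.
Joint ranges: [-3.13, 3.13], [-0.85, 1.81], [-1.15, 1.24], [-2.2, 2.28], [-1.44, 1.52], [-3.14, 3.14]. Speed limits (rad/s): [2.22, 2.22, 2.57, 3.14, 3.14, 3.14].

## Interface

Orientations are given as [roll, pitch, yaw] about the fixed x, y, z axes, in that order (R = Rz(yaw) Ry(pitch) Rx(roll)).
In Python, from bench import bot gives the robot as it stands.
- The arm moves only by the tool drive_tool, never from a script. Its arguments are lists of equal length, an entry for each row: "gripper": the opening, from -1 (shut) to 1 (fully open); "dp": the shift along the world's x, y, z in units of 20 cm (1.0 is 20 cm), a list of three; "twist": the turn about the world's z in units of 60 degrees (1.0 is 60 degrees). A call has 1 to 5 rows; each row shifts and turns the commanded pose from where the row before left it; what a row does not reach is not made up. A row lasts 1/12 s, in which the tool goes at most 41.7 mm and 7.16 degrees, less where a joint would pass 70% of its speed; a pose out of reach is approached as far as the arm can. A call with a number of a shift or a turn outside -1 to 1 is refused whole. A call with a gripper value outside its range is refused whole. The fingers move at their own pace and stop on an object; the grip force is fixed at half the most. Time passes only in rows, so rows that do not move let the fingers close. It gives the time, the measured TCP pose, the force, the opening and the grip force at its end, in the units of the state.
- bot.get_state(): the state, without advancing time (a new reading comes with each control period).
- bot.snapshot(name): name is "scene" or "top"; returns the picture (480x640x3 uint8, red, green, blue); there is no depth.
- bot.get_calibration(name): a dict with "vertical_fov" (degrees; the focal length in pixels is half the picture's height over the tangent of half this angle, whatever the lens; pixels are square), "cx", "cy" (the principal point, pixels), "R" (3x3) and "t" (3): a world point X has camera coordinates R X + t. Camera axes: x right, y down, z forward; pixel columns grow to the right and rows downward; lengths in m; the calibration is good to about 2 mm. A picture is of the moment at which its call begins. get_calibration takes no time and is no camera call.
- bot.job_done(): hands the job in; it is judged then, once.
The state is a dict: "time_s": time; "joints": joint angles; "joint_velocities": joint speeds; "effort": joint torques, N m; "position": TCP position; "ee_rot": TCP orientation; "force": force on the tool from outside, world axes, zero at the start; "ft_torque": the same for the moment, N m; "grip_width": finger opening in m; "gripper_force": force on a finger pad.
Only numpy, scipy, OpenCV 4.12 (cv2) and the standard library are available. Lean on these libraries where they do the work, as an engineer would, in place of code of your own. Each camera call takes 0.05 s, during which the arm holds its last target. There are 200 camera calls.

## Task

The copper-strip carrier on the hotplate is hot: take the lifter from its tile, slide the blade under the carrier, lift it off and set it down on the wooden cooling stand, without touching the carrier with the gripper while it is still on the hotplate. Stand the lifter back on its white tile, upright on blade and foot. Then take the carrier by its hanger and hang it level over the rail's bar and let go; do not drop or tip the carrier and leave the other things on the bench where they stand.

Things in the scene. Friction and masses are not known exactly. Their poses are not given: they have to be found in the camera images.
- lifter: The lifter (spatula), loose, about 0.25 kg. Origin: centre of the blade's underside; x along the blade, away from the handle; z up. Steel blade x = -46 to +40 mm, 46 wide (y), 3 thick; behind it a 10 mm rod climbs from x = -44 to -68 mm to a black handle, x = -65 to -180 mm. A wire foot, 54 wide, at x = -172 mm reaches down to blade level, so it stands by itself, handle level.
- lifter_grip (a point): Point to grip on the lifter's straight level handle (20 mm wide in y, 20 mm high), on its centre line: 115 mm behind the blade's centre, 45 mm above the blade's underside. Pinch across the width from above. The lifter's balance point is about 80 mm behind the blade's centre.
- tile: White ceramic tile, fixed, 290 (x) x 90 (y) x 8 mm, on which the lifter stands, lengthways, at the start and at the end. Origin: centre of its underside; its top is 8 mm above the bench.
- carrier: The test-strip carrier, loose, about 0.18 kg: aluminium plate 92 x 92 x 4 mm with three copper strips fixed on it (to 7 mm above the underside) and a C-shaped hanger standing on it, open to +x. Origin: centre of the plate's underside, z up. Balance point about x = 1 mm. At the start it lies on the hotplate's two bars, square within 0.06 rad, hanger upright towards the hotplate's front (-x).
- carrier_grip (a point): Point to grip, from above, on the hanger's arm (x = 0, 94 mm above the plate's underside, 2 mm below the arm's top; there the fingertips stay above the arm's underside). Hanger: 14 mm wide (y = -7 to 7); upright at x = -45 to -40 mm; level arm, x = -45 to +22, 72 to 96 mm above the plate's underside; at the arm's end (x = 17 to 22) a lip reaching down to 58 mm.
- carrier_saddle (a point): Underside of the hanger's arm above the plate's centre (x = 0), 72 mm above the plate's underside: where the bar should bear, within 10 mm along x, for the carrier to hang level.
- hotplate: Fixed hotplate: white housing 150 x 150 mm, dark top 75 mm above the bench, on it two steel bars along x, 100 long, 8 wide, 16 high, centred at y = -38 and +38 mm (68 clear between, ends open). The carrier lies on the bars, 91 mm above the bench, over a 16 mm gap. Origin: centre of its underside; front with controls faces -x, to the robot. May have changed places with the stand.
- stand: Fixed cooling stand: wooden block 120 x 120 mm, 34 high, with two aluminium bars along x just like the hotplate's (100 long, 8 wide, 16 high, at y = -38 and +38 mm); the bars' tops are 50 mm above the bench. Origin: centre of its underside. The carrier goes on the bars, square and centred.
- rail: Fixed rail: a flat level bar, 20 wide (x) x 12 mm high, along y between two posts at y = -90 and +90 mm (12 mm thick, on feet 100 x 30 x 8 mm). The bar's top is 196 mm above the bench, its centre line 190 mm. Origin: on the bench under the bar's middle.
- rail_mid (a point): Middle of the rail's bar, on its centre line, 6 mm below its top.
- amber_bottle: Loose small amber bottle, 36 mm across, 75 high, between the hotplate and the stand; leave alone. Origin: centre of its underside.
- crucible: Loose white crucible, 40 mm across, 35 high; leave alone. Origin: centre of its underside.
- beaker: Loose glass beaker, 66 mm across, 85 high; leave alone. Origin: centre of its underside.
- sample_jar: Loose amber jar, 56 mm across, 80 high; leave alone. Origin: centre of its underside.
- rubber_bulb: Loose rubber bulb, 48 mm across, 52 high; leave alone. Origin: centre of its underside.
- weighing_dish: Loose flat aluminium dish, 60 mm across, 14 high; leave alone. Origin: centre of its underside.

How it is judged:
By the outcome, as a careful person would: the job done as asked, in the order asked, and still so for the second after the job is handed in, with the robot touching nothing.
It also fails if it takes over 72 s, if anything falls off the work surface, if the arm or the gripper's body presses on something with over 40 N, if the wrist force passes 120 N, or if a joint passes its speed limit or range.

## Working session

There is one attempt and no reset: what is moved stays moved. The work goes in short steps, Python scripts to look and compute and a tool call to move; the robot and the scene stay as the last step left them, time stands still between calls to the robot, and variables do not carry over. Pictures are saved under pics/ and viewed, at most 10 in all, crops included, and the job is handed in when it is done.

Besides the shell and the picture viewer there is one more tool, called after "Request:" as name([rows], argument=value, ...), one row to a line, values as JSON. drive_tool: Moves the arm, as the interface text tells. Shifts and turns lie within -1 to 1; 1 stands for 20 cm of shift or 60 degrees of turn. Its arguments: {"type":"object","properties":{"gripper":{"type":"array"},"dp":{"type":"array"},"twist":{"type":"array"}},"required":["gripper","dp","twist"]}

```bash
mkdir -p pics; ls
python3 - <<'E'
from bench import bot
import cv2
print(bot.get_state(), bot.tips_ahead)
for n in("scene","top"):
    im=bot.snapshot(n); cv2.imwrite(f"pics/{n}0.png",im[:,:,::-1]); print(n,bot.get_calibration(n))
E
```

```text
pics
{'time_s': 0.0, 'joints': array([-1.19296648e+00,  8.74276784e-02,  1.75108361e-01,  1.65978386e+00,
       -1.78472255e-05,  1.57081160e+00]), 'joint_velocities': array([ 0.00102889,  0.00096382,  0.00083357,  0.00026622,  0.00117645,
       -0.00306353]), 'effort': array([-1.01330825e-03, -5.20394075e+01,  4.64805436e+01,  1.63160800e-02,
       -5.47829848e-05, -1.64475853e-05]), 'position': array([ 0.2028929 , -0.51120129,  0.4039875 ]), 'ee_rot': array([-3.1402858e+00,  1.7867169e-05,  3.7781460e-01]), 'force': array([ 0.20658211,  0.19887032, -0.45442095]), 'ft_torque': array([-0.01314474, -0.03302634,  0.04050497]), 'gripper_force': 0.0, 'grip_width': 0.08513093932155519} 0.1734
scene {'vertical_fov': 55.591585382714364, 'cx': 320.50190905103926, 'cy': 243.6133779556461, 'R': array([[-0.76321774,  0.64613639,  0.00253914],
       [ 0.40974685,  0.48702493, -0.77130684],
       [-0.49960604, -0.58763466, -0.63645842]]), 't': array([ 0.4478172 , -0.13350345,  1.34587711])}
top {'vertical_fov': 51.81922775022593, 'cx': 316.9202045520307, 'cy': 242.45021530579803, 'R': array([[ 0.01053954, -0.99991172, -0.00809162],
       [-0.9965372 , -0.00983584, -0.08256428],
       [ 0.08247741,  0.00893379, -0.99655289]]), 't': array([-0.01302098,  0.61318177,  1.34238724])}
```

View pics/top0.png

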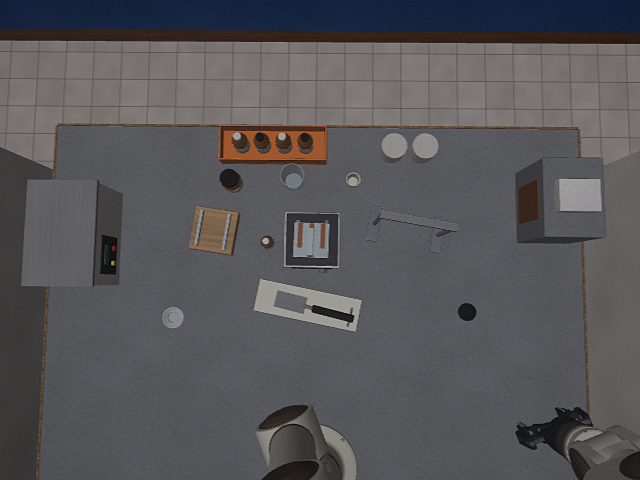

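View pics/scene0.png

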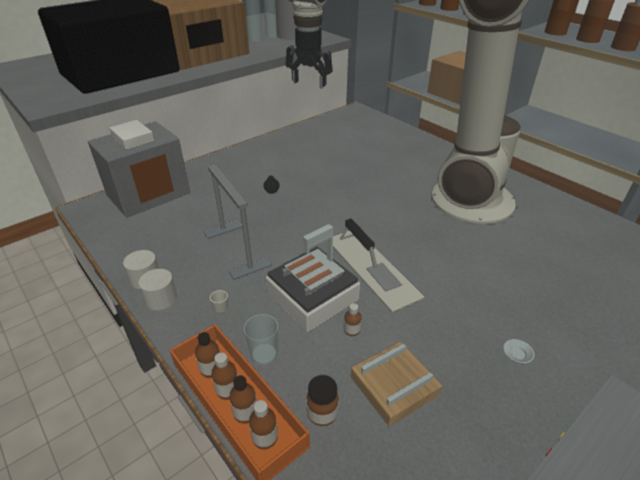

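Run:
```python
import cv2
a=cv2.imread("pics/top0.png")[195:345,180:380]
cv2.imwrite("pics/topc.png",cv2.resize(a,None,fx=4,fy=4,interpolation=cv2.INTER_CUBIC))
b=cv2.imread("pics/scene0.png")[155:305,200:400]
cv2.imwrite("pics/scenec.png",cv2.resize(b,None,fx=4,fy=4,interpolation=cv2.INTER_CUBIC))
```

```text
(no output)
```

View pics/topc.png

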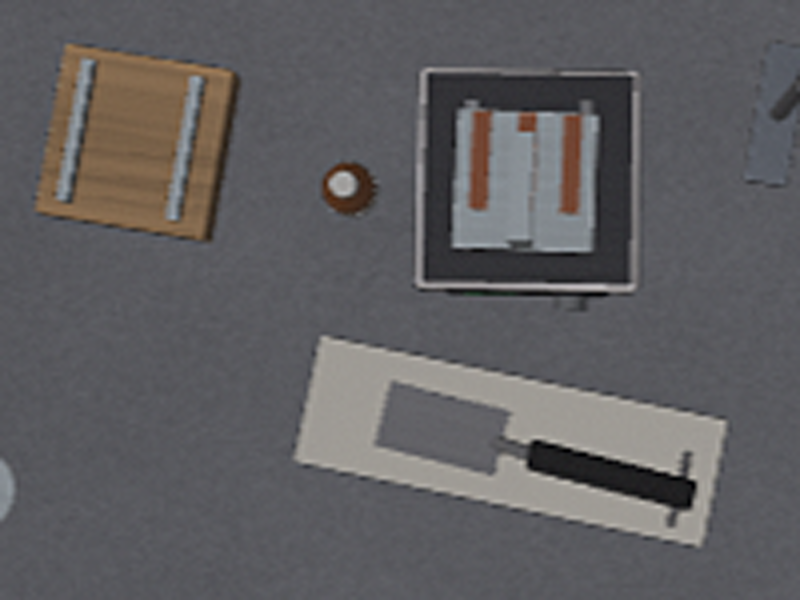

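View pics/scenec.png

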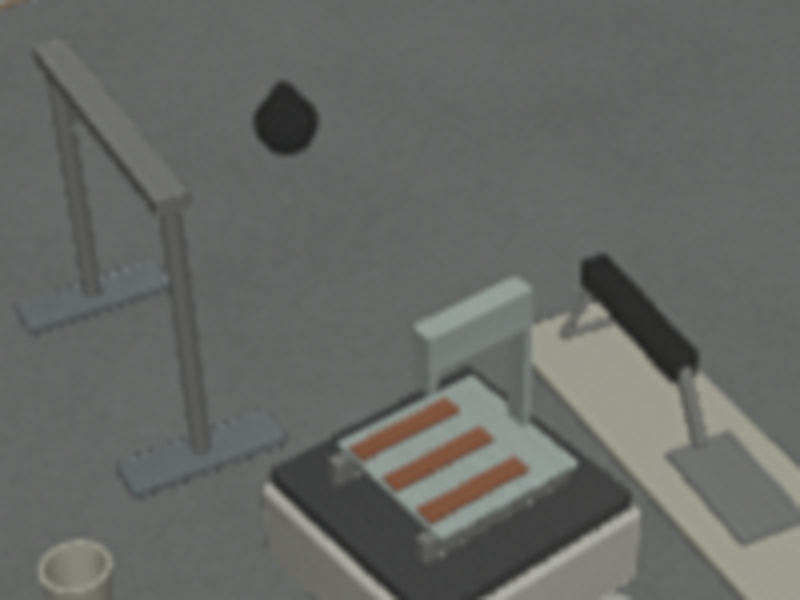

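```bash
cat > h.py <<'E'
import numpy as np
from scipy.optimize import least_squares
from bench import bot
C={n:bot.get_calibration(n) for n in("scene","top")}
def proj(n,X):
    c=C[n];f=240/np.tan(np.radians(c["vertical_fov"]/2));p=np.atleast_2d(X)@c["R"].T+c["t"]
    return p[:,:2]/p[:,2:]*f+[c["cx"],c["cy"]]
def ray(n,uv,z):
    c=C[n];f=240/np.tan(np.radians(c["vertical_fov"]/2))
    d=c["R"].T@[(uv[0]-c["cx"])/f,(uv[1]-c["cy"])/f,1];o=-c["R"].T@c["t"]
    return o+d*(z-o[2])/d[2]
def fit(obs,g,z0=0):
    """obs: list (view, local xyz, uv); pose x,y,yaw at base height z0"""
    def r(p):
        c,s=np.cos(p[2]),np.sin(p[2]);e=[]
        for n,L,uv in obs:
            X=[p[0]+c*L[0]-s*L[1],p[1]+s*L[0]+c*L[1],z0+L[2]]
            e.append(proj(n,X)[0]-uv)
        return np.ravel(e)
    s=least_squares(r,g,loss="soft_l1");return s.x,np.round(r(s.x).reshape(-1,2),1)
def tc(u,v): return (180+u/4-.375,195+v/4-.375)
def sc(u,v): return (200+u/4-.375,155+v/4-.375)
E
cat > m.py <<'E'
from h import *
def sq(n,hx,hy,z,P,f=tc): # P: TL,TR,BR,BL in top image = (+x,+y),(+x,-y),(-x,-y),(-x,+y)
    return [("top",(a*hx,b*hy,z),f(*p)) for (a,b),p in zip([(1,1),(1,-1),(-1,-1),(-1,1)],P)]
def show(n,o,g,z0=0):
    p,r=fit(o,g,z0);print(n,np.round(p,4),r.tolist())
show("tile",[("top",(a,b,.008),tc(*p)) for a,b,p in[(.145,-.045,(320,336)),(-.145,-.045,(727,422)),(-.145,.045,(702,546)),(.145,.045,(295,462))]],[.3,0,1.4])
show("lifter",[("top",L,tc(*p)) for L,p in[((.04,-.023,.003),(391,381)),((-.046,-.023,.003),(511,411)),((-.046,.023,.003),(495,475)),((.04,.023,.003),(375,446)),((-.065,0,.055),(528,453)),((-.18,0,.055),(694,493))]],[.3,0,1.4],.008)
show("stand",sq(0,.06,.06,.034,[(66,44),(240,70),(210,240),(37,213)])+[("top",(.05*a,.038*b,.05),tc(*p)) for a,b,p in[(1,1,(89,60)),(-1,1,(64,201)),(1,-1,(197,77)),(-1,-1,(173,220))]],[.5,.2,0])
show("hot",sq(0,.075,.075,.075,[(421,69),(637,72),(637,289),(416,285)]),[.5,0,0])
show("car",sq(0,.046,.046,.004,[(457,108),(599,115),(594,250),(452,248)])+[("scene",L,sc(*p)) for L,p in[((.022,-.007,.096),(427,340)),((-.045,.007,.096),(531,288)),((-.045,-.007,.096),(518,277)),((.022,-.007,.096),(415,326)),((.046,.046,.004),(445,538)),((.046,-.046,.004),(340,443)),((-.046,.046,.004),(577,465))]],[.5,0,0],.091)
E
python3 m.py
python3 - <<'E'
import cv2
a=cv2.imread("pics/top0.png")[185:265,355:475]
cv2.imwrite("pics/topr.png",cv2.resize(a,None,fx=6,fy=6,interpolation=cv2.INTER_CUBIC))
E
```

```text
tile [0.4405 0.0184 1.3778] [[0.0, -0.2], [0.3, -0.5], [0.2, 0.6], [-0.6, 0.1]]
lifter [0.4499 0.0685 1.3451] [[-0.2, 0.0], [-0.1, -0.2], [-0.0, 0.1], [-0.2, -0.0], [0.0, -0.0], [0.6, 0.2]]
stand [ 0.6442  0.2781 -0.1442] [[0.2, -0.2], [-0.7, -0.1], [-0.5, 0.2], [-0.2, 0.2], [0.2, -0.3], [0.1, 0.4], [0.5, -0.3], [0.3, -0.0]]
hot [ 0.6178  0.0072 -0.0032] [[-0.8, -0.9], [1.1, -1.0], [0.5, 0.8], [-0.7, 1.0]]
car [ 0.6147  0.0113 -0.0195] [[-0.9, 0.2], [-1.6, -0.6], [-1.3, 0.5], [-0.9, 0.0], [-3.4, -3.6], [0.8, -0.1], [-0.4, -0.5], [-0.4, -0.1], [-0.4, -0.2], [-0.7, -0.2], [0.6, -1.4]]
```

View pics/topr.png

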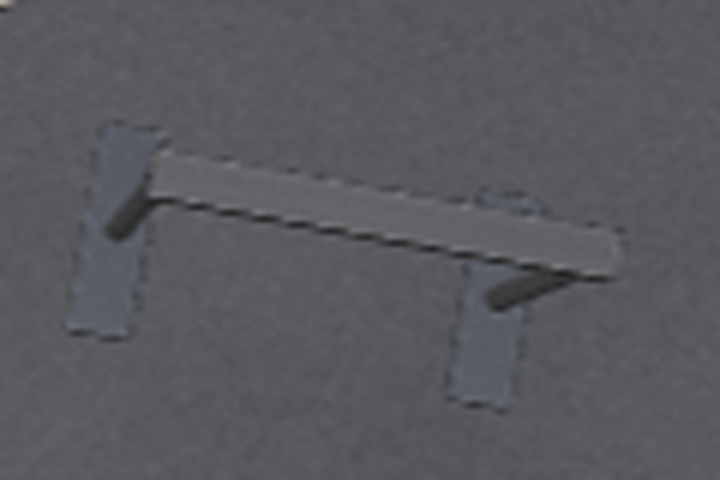

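```bash
sed -i 's/((.022,-.007,.096),(427,340))/((.022,.007,.096),(427,340))/' m.py
cat >> m.py <<'E'
rc=lambda u,v:(355+u/6-.42,185+v/6-.42)
for h in(.096,.090,.084):
    T=sq(0,.01,h,.196,[(160,152),(620,230),(615,275),(152,197)],rc)
    S=[("scene",L,sc(*p)) for L,p in[((.01,h,.196),(160,207)),((-.01,h,.196),(187,188)),((.01,-h,.196),(37,50)),((-.01,-h,.196),(62,38))]]
    show("railT",T,[.6,-.2,-.1]);show("railS",S,[.6,-.2,-.1]);show("railTS",T+S,[.6,-.2,-.1])
o=[("scene",L,sc(*p)) for L,p in[((.022,.007,.096),(427,340)),((-.045,.007,.096),(531,288)),((-.045,-.007,.096),(518,277)),((.022,-.007,.096),(415,326)),((.046,.046,.004),(445,538)),((.046,-.046,.004),(340,443)),((-.046,.046,.004),(577,465))]]
show("carS",o,[.6,0,0],.091)
show("carT",sq(0,.046,.046,.004,[(457,108),(599,115),(594,250),(452,248)]),[.6,0,0],.091)
show("lifS",[("scene",L,sc(*p)) for L,p in[((-.046,-.023,.003),(667,457)),((-.046,.023,.003),(731,432)),((.04,-.023,.003),(745,541)),((-.065,.0,.055),(682,357)),((-.18,0,.055),(597,257))]],[.4,0,1.4],.008)
for n,u in [("amber",ray("top",tc(343,184),.075)),("bulb",ray("top",(467,312),.03)),("crucible",ray("top",(353,180),.03))]:print(n,u)
E
python3 m.py|tail -16
```

```text
car [ 0.6149  0.0107 -0.0234] [[-0.6, 0.0], [-1.2, -0.6], [-1.1, 0.5], [-0.7, -0.1], [0.5, -0.3], [0.5, -0.2], [-0.6, -0.6], [-0.8, -0.2], [-0.9, -0.3], [-0.9, -0.4], [0.3, -1.4]]
railT [ 0.6559 -0.2554 -0.1593] [[-0.7, -0.4], [0.9, -0.2], [0.5, 0.4], [-0.7, 0.2]]
railS [ 0.6572 -0.2494 -0.168 ] [[-0.7, -0.7], [1.2, 1.4], [-1.0, -0.7], [0.6, 0.2]]
railTS [ 0.6558 -0.2539 -0.1624] [[-1.3, -0.4], [0.3, -0.0], [-0.1, 0.6], [-1.3, 0.1], [-1.0, -1.9], [0.8, 0.1], [-1.6, -1.5], [-0.0, -0.6]]
railT [ 0.6559 -0.2554 -0.1637] [[1.8, -0.1], [-1.6, -0.4], [-2.0, 0.1], [1.8, 0.4]]
railS [ 0.6571 -0.2492 -0.1554] [[-1.2, -2.2], [0.6, -0.1], [-0.5, 0.6], [1.1, 1.4]]
railTS [ 0.6559 -0.2524 -0.1604] [[0.5, 0.0], [-2.8, -0.6], [-3.2, 0.0], [0.5, 0.5], [-1.7, -3.0], [0.1, -0.9], [-0.6, -0.2], [1.1, 0.7]]
railT [ 0.6559 -0.2558 -0.1754] [[4.5, -0.1], [-3.9, -0.5], [-4.4, 0.1], [4.4, 0.4]]
railS [ 0.6591 -0.2455 -0.1326] [[-1.3, -2.7], [0.4, -0.7], [-0.3, 2.8], [1.3, 3.5]]
railTS [ 0.6562 -0.2498 -0.1576] [[1.9, 0.4], [-6.3, -1.2], [-6.7, -0.6], [1.9, 0.9], [-2.2, -3.8], [-0.4, -1.7], [0.7, 1.4], [2.3, 2.2]]
carS [ 0.6153  0.0121 -0.0273] [[0.8, 0.2], [0.9, 0.3], [-0.3, -0.2], [-0.5, 0.2], [-0.7, 0.1], [-0.7, -0.1], [0.6, -0.9]]
carT [ 0.6148  0.0083 -0.0232] [[0.3, 0.1], [-0.3, -0.5], [-0.2, 0.6], [0.2, -0.1]]
lifS [0.4511 0.0733 1.331 ] [[-0.2, -0.8], [0.0, -0.2], [-0.2, 1.2], [1.7, 0.3], [-0.7, -0.4]]
amber [0.61270181 0.13049132 0.075     ]
bulb [ 0.42708594 -0.41706945  0.03      ]
crucible [ 0.78847907 -0.10549268  0.03      ]
```

Request:
drive_tool([
  [0.074,0.158,-0.02],
  [0.074,0.158,-0.02],
  [0.074,0.158,-0.02],
  [0.074,0.158,-0.02],
  [0.074,0.158,-0.02],
], gripper=[1,1,1,1,1], twist=[0.061,0.061,0.061,0.061,0.061])

```text
time_s: 0.52
position: [0.2771, -0.3517, 0.3841]
ee_rot: [-3.141, -0.0, 0.7]
force: [0.9, 0.4, 0.6]
grip_width: 0.0856
gripper_force: 0.0
```

Request:
drive_tool([
  [0.074,0.158,-0.02],
  [0.074,0.158,-0.02],
  [0.074,0.158,-0.02],
  [0.074,0.158,-0.02],
  [0.074,0.158,-0.02],
], gripper=[1,1,1,1,1], twist=[0.061,0.061,0.061,0.061,0.061])

```text
time_s: 0.93
position: [0.3511, -0.1936, 0.3643]
ee_rot: [-3.142, 0.0, 1.019]
force: [1.0, -0.7, -0.1]
grip_width: 0.0854
gripper_force: 0.0
```

Request:
drive_tool([
  [0.074,0.158,-0.02],
  [0.074,0.158,-0.02],
  [0.074,0.158,-0.02],
  [0.074,0.158,-0.02],
  [0.074,0.158,-0.02],
], gripper=[1,1,1,1,1], twist=[0.061,0.061,0.061,0.061,0.061])

```text
time_s: 1.35
position: [0.4251, -0.0354, 0.3444]
ee_rot: [-3.142, 0.0, 1.339]
force: [-0.0, -0.5, -0.3]
grip_width: 0.0852
gripper_force: 0.0
```

Request:
drive_tool([
  [0,0,0],
  [0,0,0],
], gripper=[1,1], twist=[0,0])

```text
time_s: 1.52
position: [0.4252, -0.0357, 0.344]
ee_rot: [-3.14, 0.0, 1.34]
force: [0.3, 0.3, -0.4]
grip_width: 0.0854
gripper_force: 0.0
```

Request:
drive_tool([
  [0,0,-0.17],
  [0,0,-0.17],
  [0,0,-0.17],
  [0,0,-0.12],
  [0,0,-0.05],
], gripper=[1,1,1,1,1], twist=[0,0,0,0,0])

```text
time_s: 1.93
position: [0.4234, -0.0381, 0.2053]
ee_rot: [-3.137, 0.001, 1.334]
force: [0.5, -0.4, -1.0]
grip_width: 0.0853
gripper_force: 0.0
```

Request:
drive_tool([
  [0,0,0],
  [0,0,0],
  [0,0,0],
  [0,0,0],
  [0,0,0],
], gripper=[-1,-1,-1,-1,-1], twist=[0,0,0,0,0])

```text
time_s: 2.35
position: [0.4254, -0.0373, 0.2101]
ee_rot: [3.139, -0.0, 1.336]
force: [0.1, 0.5, 0.2]
grip_width: 0.0253
gripper_force: 0.0
```

Request:
drive_tool([
  [0,0,0],
  [0,0,0],
  [0,0,0],
  [0,0,0],
  [0,0,0],
], gripper=[-1,-1,-1,-1,-1], twist=[0,0,0,0,0])

```text
time_s: 2.77
position: [0.4253, -0.0372, 0.21]
ee_rot: [3.14, -0.0, 1.336]
force: [-2.0, -0.5, 5.8]
grip_width: 0.0188
gripper_force: 58.9
```

Request:
drive_tool([
  [0,0,0.05],
  [0,0,0.12],
  [0,0,0.13],
  [-0.027,0.019,0.03],
  [-0.027,0.019,0.0275],
], gripper=[-1,-1,-1,-1,-1], twist=[0,0,0,-0.107,-0.107])

```text
time_s: 3.18
position: [0.4143, -0.0296, 0.2824]
ee_rot: [3.14, -0.001, 1.107]
force: [-0.8, 0.0, -4.3]
grip_width: 0.0191
gripper_force: 59.2
```

Request:
drive_tool([
  [-0.027,0.019,0],
  [-0.027,0.019,0],
  [-0.027,0.019,0],
  [-0.027,0.019,0],
  [-0.027,0.019,0],
], gripper=[-1,-1,-1,-1,-1], twist=[-0.107,-0.107,-0.107,-0.107,-0.107])

```text
time_s: 3.6
position: [0.3867, -0.0104, 0.2808]
ee_rot: [3.142, -0.0, 0.546]
force: [-0.4, 0.1, -2.9]
grip_width: 0.0187
gripper_force: 59.2
```

Request:
drive_tool([
  [-0.027,0.019,0],
  [-0.027,0.019,0],
  [-0.027,0.019,0],
  [-0.027,0.019,0],
  [-0.027,0.019,0],
], gripper=[-1,-1,-1,-1,-1], twist=[-0.107,-0.107,-0.107,-0.107,-0.108])

```text
time_s: 4.02
position: [0.3597, 0.0004, 0.2808]
ee_rot: [-3.135, -0.0, -0.001]
force: [0.9, -0.8, -3.2]
grip_width: 0.0191
gripper_force: 59.1
```

Request:
drive_tool([
  [0,0,0],
  [0,0,0],
  [0,0,0],
], gripper=[-1,-1,-1], twist=[0,0,0])

```text
time_s: 4.27
position: [0.3602, -0.0004, 0.2805]
ee_rot: [-3.136, -0.0, -0.003]
force: [-0.0, -0.3, -2.6]
grip_width: 0.0192
gripper_force: 59.2
```

Run:
```python
from bench import bot
import cv2,numpy as np
t=bot.snapshot("top");s=bot.snapshot("scene")
cv2.imwrite("pics/t1.png",t[:,:,::-1]);cv2.imwrite("pics/s1.png",s[:,:,::-1])
a=cv2.resize(t[220:340,250:380,::-1],None,fx=3,fy=5*3/5,interpolation=cv2.INTER_CUBIC)
b=cv2.resize(s[200:320,280:410,::-1],None,fx=3,fy=3,interpolation=cv2.INTER_CUBIC)
cv2.imwrite("pics/c1.png",np.hstack([a,b]))
st=bot.get_state();print(st["position"],st["ee_rot"],st["force"])
```

```text
[ 3.60271296e-01 -3.24547772e-04  2.80312370e-01] [-3.13580879e+00 -1.96731089e-05 -2.38229650e-03] [-0.14656212  1.05105055 -2.74612312]
```

View pics/c1.png

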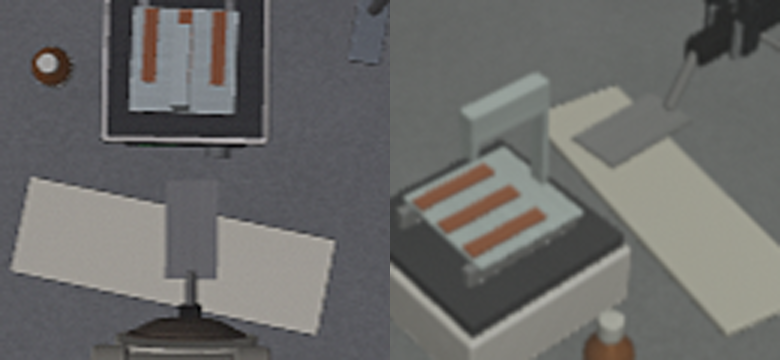

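```bash
cat > b.py <<'E'
from h import *
from scipy.spatial.transform import Rotation as Ro
def fit6(obs,g):
    def r(p):
        M=Ro.from_euler("xyz",p[3:]).as_matrix()
        return np.ravel([proj(n,M@np.array(L)+p[:3])[0]-uv for n,L,uv in obs])
    s=least_squares(r,g);return np.round(s.x,4),np.round(s.fun.reshape(-1,2),1).tolist()
E
python3 - <<'E'
from b import *
T=lambda u,v:(250+u/3-.33,220+v/3-.33)
S=lambda u,v:(280+(u-390)/3-.33,200+v/3-.33)
o=[("top",L,T(*p)) for L,p in[((.04,.023,.003),(168,180)),((.04,-.023,.003),(217,180)),((-.046,-.023,.003),(216,279)),((-.046,.023,.003),(165,279))]]
o+=[("scene",L,S(*p)) for L,p in[((.04,-.023,.003),(574,137)),((.04,.023,.003),(615,166)),((-.046,.023,.003),(690,120)),((-.046,-.023,.003),(649,93))]]
print(fit6(o,[.47,0,.08,0,0,0]))
E
```

```text
(array([ 0.4692,  0.0009,  0.0756,  0.0063, -0.0139,  0.0145]), [[-1.1, 0.4], [-0.1, 0.3], [0.4, 0.1], [-0.1, 0.2], [-1.0, -0.1], [-0.7, 0.0], [0.5, 0.0], [0.1, 0.1]])
```

Request:
drive_tool([
  [0.02,0.042,0.019],
  [0.08,0,0],
  [0.08,0,0],
  [0,0,0],
  [0,0,0],
], gripper=[-1,-1,-1,-1,-1], twist=[0,0,0,0,0])

```text
time_s: 4.78
position: [0.3966, 0.0022, 0.2839]
ee_rot: [-3.132, 0.001, 0.004]
force: [-1.1, 0.2, -1.8]
grip_width: 0.0191
gripper_force: 59.2
```

```bash
python3 -c "
from bench import bot
s=bot.get_state();print(s['position'],s['ee_rot'],s['force'],s['joints'])"
```

```text
[0.39660567 0.00218365 0.28385025] [-3.13167087e+00  1.07007460e-03  3.66910617e-03] [-1.07679035  0.24989159 -1.75917284] [ 2.71428696e-03 -2.96396365e-01 -4.08255198e-01  1.46001704e+00
  9.92076020e-03  3.14063779e+00]
```

Request:
drive_tool([
  [-0.06,0,0],
  [-0.06,0,0],
  [-0.06,0,0],
  [0.027,-0.017,0],
  [0.027,-0.017,0],
], gripper=[-1,-1,-1,-1,-1], twist=[0.05,0.05,0.05,0.106,0.106])

```text
time_s: 5.2
position: [0.37, -0.0047, 0.2843]
ee_rot: [-3.132, -0.0, 0.388]
force: [-0.1, -0.3, -1.9]
grip_width: 0.019
gripper_force: 59.1
```

Request:
drive_tool([
  [0.027,-0.017,0],
  [0.027,-0.017,0],
  [0.027,-0.017,0],
  [0.027,-0.017,0],
  [0.027,-0.017,0],
], gripper=[-1,-1,-1,-1,-1], twist=[0.106,0.106,0.106,0.106,0.106])

```text
time_s: 5.62
position: [0.3977, -0.0218, 0.2841]
ee_rot: [-3.131, 0.0, 0.943]
force: [0.6, -0.1, -2.7]
grip_width: 0.0189
gripper_force: 59.1
```

Request:
drive_tool([
  [0.027,-0.017,0],
  [0.027,-0.017,0],
  [0.027,-0.017,0],
  [0.027,-0.017,0],
  [0.027,-0.017,0],
], gripper=[-1,-1,-1,-1,-1], twist=[0.106,0.106,0.106,0.062,0])

```text
time_s: 6.03
position: [0.4248, -0.0388, 0.2841]
ee_rot: [-3.131, 0.0, 1.339]
force: [1.0, 0.4, -2.8]
grip_width: 0.0189
gripper_force: 59.2
```

Request:
drive_tool([
  [0,0,0],
  [0,0,0],
  [0,0,0],
], gripper=[-1,-1,-1], twist=[0,0,0])

```text
time_s: 6.28
position: [0.4246, -0.0386, 0.284]
ee_rot: [-3.131, 0.0, 1.334]
force: [0.2, 0.3, -2.7]
grip_width: 0.0192
gripper_force: 59.2
```

Request:
drive_tool([
  [0,0,-0.12],
  [0,0,-0.12],
  [0,0,-0.08],
  [0,0,-0.03],
  [0,0,-0.015],
], gripper=[-1,-1,-1,-1,-1], twist=[0,0,0,0,0])

```text
time_s: 6.7
position: [0.4243, -0.0386, 0.2102]
ee_rot: [-3.13, 0.0, 1.335]
force: [-5.9, -0.9, 9.5]
grip_width: 0.0189
gripper_force: 61.0
```

Request:
drive_tool([
  [0,0,0],
  [0,0,0],
  [0,0,0],
], gripper=[-1,-1,-1], twist=[0,0,0])

```text
time_s: 6.95
position: [0.4253, -0.0388, 0.2121]
ee_rot: [-3.134, -0.0, 1.335]
force: [-0.7, -0.3, -2.9]
grip_width: 0.0189
gripper_force: 59.2
```

Request:
drive_tool([
  [0,0,-0.006],
  [0,0,-0.004],
  [0,0,0],
  [0,0,0],
], gripper=[-1,-1,-1,-1], twist=[0,0,0,0])

```text
time_s: 7.28
position: [0.4252, -0.0388, 0.2102]
ee_rot: [-3.134, -0.0, 1.336]
force: [-2.2, -1.5, 4.8]
grip_width: 0.0192
gripper_force: 60.2
```

Request:
drive_tool([
  [0,0,0],
  [0,0,0],
  [0,0,0],
  [0,0,0],
  [0,0,0],
], gripper=[1,1,1,1,1], twist=[0,0,0,0,0])

```text
time_s: 7.7
position: [0.4249, -0.0388, 0.209]
ee_rot: [-3.132, 0.0, 1.336]
force: [-0.4, 0.2, -0.1]
grip_width: 0.0785
gripper_force: 0.0
```

Request:
drive_tool([
  [0,0,0.1],
  [0,0,0.13],
  [-0.014,0.003,0.12],
  [0,0,0],
  [0,0,0],
], gripper=[1,1,1,1,1], twist=[0,0,0,0.111,0.111])

```text
time_s: 8.12
position: [0.4225, -0.0382, 0.2806]
ee_rot: [-3.135, 0.0, 1.573]
force: [0.4, 0.3, 0.1]
grip_width: 0.0853
gripper_force: 0.0
```

Request:
drive_tool([
  [0,0,0],
  [0,0,0],
  [0,0,0],
  [0,0,0],
  [0,0,0],
], gripper=[1,1,1,1,1], twist=[0.111,0.111,0.111,0.111,0.111])

```text
time_s: 8.53
position: [0.4221, -0.0381, 0.2789]
ee_rot: [-3.132, -0.0, 2.155]
force: [-0.1, 0.3, -0.6]
grip_width: 0.0853
gripper_force: 0.0
```

Request:
drive_tool([
  [0,0,0],
  [0,0,0],
  [0,0,0],
  [0,0,0],
  [0,0,0],
], gripper=[1,1,1,1,1], twist=[0.111,0.111,0.111,0.111,0.111])

```text
time_s: 8.95
position: [0.4221, -0.0382, 0.2789]
ee_rot: [-3.132, -0.0, 2.736]
force: [0.6, 0.4, 0.1]
grip_width: 0.0855
gripper_force: 0.0
```

Request:
drive_tool([
  [0,0,0],
  [0,0,0],
  [0,0,0],
  [0,0,0],
  [0,0,0],
], gripper=[1,1,1,1,1], twist=[0.111,0.111,0.111,0.111,0.111])

```text
time_s: 9.37
position: [0.4221, -0.0381, 0.2789]
ee_rot: [-3.132, -0.0, -2.966]
force: [-0.0, 0.0, 0.4]
grip_width: 0.0855
gripper_force: 0.0
```

Request:
drive_tool([
  [0,0,0],
  [0,0,0],
  [0,0,0],
  [0,0,0],
  [0,0,0],
], gripper=[1,1,1,1,1], twist=[0.111,0.111,0.111,0.111,0.111])

```text
time_s: 9.78
position: [0.4221, -0.0381, 0.2789]
ee_rot: [-3.132, 0.0, -2.384]
force: [0.2, 0.7, -0.1]
grip_width: 0.0854
gripper_force: 0.0
```

Request:
drive_tool([
  [0,0,0],
  [0,0,0],
  [0,0,0],
  [0,0,0],
  [0,0,0],
], gripper=[1,1,1,1,1], twist=[0.111,0.111,0.111,0.111,0.111])

```text
time_s: 10.2
position: [0.4221, -0.0381, 0.2789]
ee_rot: [-3.132, 0.0, -1.803]
force: [-0.3, 0.1, -0.1]
grip_width: 0.0855
gripper_force: 0.0
```

Request:
drive_tool([
  [0,0,0],
  [0,0,0],
], gripper=[1,1], twist=[0,0])

```text
time_s: 10.37
position: [0.4221, -0.0382, 0.2789]
ee_rot: [-3.132, 0.0, -1.813]
force: [-0.1, -0.7, -0.2]
grip_width: 0.0854
gripper_force: 0.0
```

```bash
python3 -c "
from bench import bot
s=bot.get_state();print(s['position'],s['ee_rot'],s['ee_rot'][2]-1.336+3.14159,s['joints'])"
```

```text
[ 0.4220643  -0.03815436  0.27890278] [-3.13195093e+00  2.66374295e-05 -1.81271796e+00] -0.007127958781978805 [-0.08977648 -0.23448916 -0.36902328  1.42672781 -0.00143494 -1.41865789]
```

Request:
drive_tool([
  [0,0,-0.13],
  [0,0,-0.12],
  [0,0,-0.07],
  [0,0,-0.03],
  [0,0,0],
], gripper=[1,1,1,1,1], twist=[0.007,0,0,0,0])

```text
time_s: 10.78
position: [0.4216, -0.0381, 0.2078]
ee_rot: [-3.134, -0.0, -1.804]
force: [-1.3, -0.4, -0.5]
grip_width: 0.0857
gripper_force: 0.0
```

Request:
drive_tool([
  [0,0,0],
  [0,0,0],
  [0,0,0],
  [0,0,0],
  [0,0,0],
], gripper=[-1,-1,-1,-1,-1], twist=[0,0,0,0,0])

```text
time_s: 11.2
position: [0.4223, -0.0382, 0.2096]
ee_rot: [-3.131, 0.0, -1.802]
force: [0.3, -1.2, -0.7]
grip_width: 0.0255
gripper_force: 0.0
```

Request:
drive_tool([
  [0,0,0],
  [0,0,0],
  [0,0,0],
  [0,0,0],
  [0,0,0],
], gripper=[-1,-1,-1,-1,-1], twist=[0,0,0,0,0])

```text
time_s: 11.62
position: [0.4223, -0.0382, 0.2096]
ee_rot: [-3.131, 0.0, -1.802]
force: [-1.1, -0.3, 5.6]
grip_width: 0.0188
gripper_force: 59.2
```

Request:
drive_tool([
  [0,0,0.05],
  [0,0,0.12],
  [0,0,0.13],
  [-0.026,0.0205,0.04],
  [-0.026,0.0205,0.03],
], gripper=[-1,-1,-1,-1,-1], twist=[0,0,0,-0.107,-0.107])

```text
time_s: 12.03
position: [0.4118, -0.03, 0.2849]
ee_rot: [-3.13, 0.001, -2.031]
force: [-1.2, -0.7, -3.0]
grip_width: 0.0189
gripper_force: 59.3
```

Request:
drive_tool([
  [-0.026,0.0205,0],
  [-0.026,0.0205,0],
  [-0.026,0.0205,0],
  [-0.026,0.0205,0],
  [-0.026,0.0205,0],
], gripper=[-1,-1,-1,-1,-1], twist=[-0.108,-0.108,-0.108,-0.108,-0.108])

```text
time_s: 12.45
position: [0.3852, -0.0092, 0.2831]
ee_rot: [-3.132, -0.001, -2.597]
force: [-0.2, 1.2, -2.7]
grip_width: 0.0193
gripper_force: 59.2
```

Request:
drive_tool([
  [-0.026,0.0205,0],
  [-0.026,0.0205,0],
  [-0.026,0.0205,0],
  [-0.026,0.0205,0],
  [-0.026,0.0205,0],
], gripper=[-1,-1,-1,-1,-1], twist=[-0.108,-0.108,-0.107,-0.107,-0.107])

```text
time_s: 12.87
position: [0.3592, 0.0112, 0.2831]
ee_rot: [-3.132, -0.001, 3.124]
force: [0.0, 1.2, -2.4]
grip_width: 0.0192
gripper_force: 59.2
```

Request:
drive_tool([
  [0,0,0],
  [0,0,0],
  [0,0,0],
], gripper=[-1,-1,-1], twist=[0,0,0])

```text
time_s: 13.12
position: [0.3598, 0.0109, 0.2831]
ee_rot: [-3.132, 0.0, 3.133]
force: [-0.3, -0.4, -2.6]
grip_width: 0.0185
gripper_force: 59.2
```

Request:
drive_tool([
  [0.09,0,0],
  [0.09,0,0],
  [0.07,0,0],
  [0.05,0,0],
  [0.05,0,0],
], gripper=[-1,-1,-1,-1,-1], twist=[0,0,0,0,0])

```text
time_s: 13.53
position: [0.4305, 0.0108, 0.2828]
ee_rot: [-3.132, -0.001, 3.131]
force: [-0.4, -0.4, -2.6]
grip_width: 0.019
gripper_force: 59.2
```

Run:
```python
from bench import bot
import cv2,numpy as np
t=bot.snapshot("top");s=bot.snapshot("scene")
a=cv2.resize(t[200:320,250:380,::-1],None,fx=3,fy=3,interpolation=cv2.INTER_CUBIC)
b=cv2.resize(s[200:320,260:390,::-1],None,fx=3,fy=3,interpolation=cv2.INTER_CUBIC)
cv2.imwrite("pics/c2.png",np.hstack([a,b]))
st=bot.get_state();print(st["position"],st["ee_rot"],st["force"])
```

```text
[0.43065751 0.01090257 0.28270683] [-3.13174516e+00 -5.11785487e-04  3.13037306e+00] [-0.43448137  0.23821949 -2.59710896]
```

View pics/c2.png

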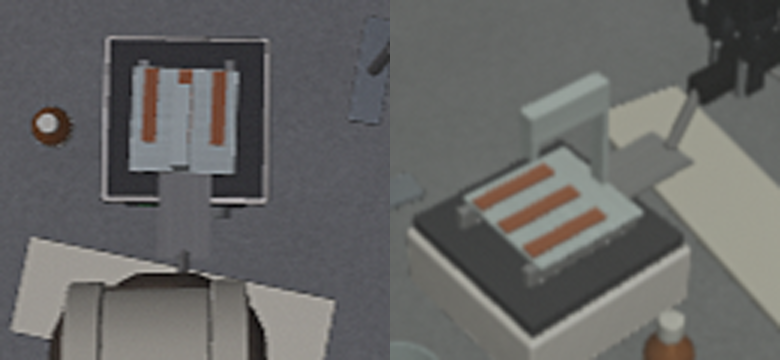

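Pictures 1–8 gave the poses. In this one the blade tip (x 160–210, y 172) has entered centred under the plate (x 130–238) with no contact force.

Request:
drive_tool([
  [0.06,0,0],
  [0.07,0,0],
  [0.07,0,0],
  [0.07,0,0],
  [0.047,0,0],
], gripper=[-1,-1,-1,-1,-1], twist=[0,0,0,0,0])

```text
time_s: 14.05
position: [0.4936, 0.011, 0.283]
ee_rot: [-3.132, -0.0, 3.13]
force: [0.1, -0.3, -3.3]
grip_width: 0.0192
gripper_force: 59.2
```

Request:
drive_tool([
  [0,0,0],
  [0,0,0.01],
  [0,0,0.01],
  [0,0,0.01],
  [0,0,0],
], gripper=[-1,-1,-1,-1,-1], twist=[0,0,0,0,0])

```text
time_s: 14.47
position: [0.4927, 0.011, 0.2897]
ee_rot: [-3.132, 0.001, 3.13]
force: [-0.0, 0.1, -2.8]
grip_width: 0.0189
gripper_force: 59.2
```

Request:
drive_tool([
  [0,0,0.01],
  [0,0,0.02],
  [0,0,0.03],
  [0,0,0.03],
  [0,0,0.03],
], gripper=[-1,-1,-1,-1,-1], twist=[0,0,0,0,0])

```text
time_s: 14.88
position: [0.4931, 0.011, 0.3137]
ee_rot: [-3.132, 0.0, 3.129]
force: [1.3, -0.3, -4.7]
grip_width: 0.0186
gripper_force: 58.9
```

Run:
```python
from bench import bot
import cv2,numpy as np
t=bot.snapshot("top");s=bot.snapshot("scene")
a=cv2.resize(t[200:320,250:380,::-1],None,fx=3,fy=3,interpolation=cv2.INTER_CUBIC)
b=cv2.resize(s[200:320,260:390,::-1],None,fx=3,fy=3,interpolation=cv2.INTER_CUBIC)
cv2.imwrite("pics/c3.png",np.hstack([a,b]))
st=bot.get_state();print(st["position"],st["ee_rot"],st["force"],st["ft_torque"])
```

```text
[0.49334035 0.01103787 0.31440772] [-3.13186010e+00  1.92286439e-03  3.12949807e+00] [-0.38725256 -1.07764471 -4.13412399] [0.0316854  0.28817243 0.05069865]
```

View pics/c3.png

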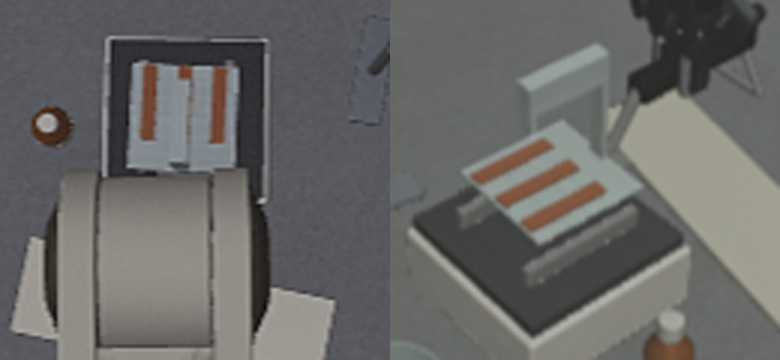

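Run:
```python
from b import *
T=lambda u,v:(250+u/3-.33,200+v/3-.33)
S=lambda u,v:(260+(u-390)/3-.33,200+v/3-.33)
o=[("top",L,T(*p)) for L,p in[((.046,.046,.004),(131,60)),((.046,-.046,.004),(239,66)),((-.046,-.046,.004),(236,170)),((-.046,.046,.004),(127,166))]]
o+=[("scene",L,S(*p)) for L,p in[((.046,-.046,.004),(462,175)),((.046,.046,.004),(540,245)),((-.046,.046,.004),(642,187)),((.022,-.007,.096),(518,81)),((.022,.007,.096),(526,98)),((-.045,-.007,.096),(600,44)),((-.045,.007,.096),(609,52))]]
print(fit6(o,[.61,0,.1,0,0,0]))
```

```text
(array([ 0.6156,  0.0097,  0.1128, -0.01  ,  0.0065, -0.0268]), [[-0.1, 0.6], [-0.6, -0.1], [-0.9, 0.6], [-0.2, 0.7], [-1.0, -0.9], [-0.5, -0.1], [0.3, -0.2], [-0.5, 0.8], [1.1, -1.4], [-1.5, 0.5], [-0.1, 1.1]])
```

Request:
drive_tool([
  [0.003,0.03,0.02],
  [0.006,0.06,0.03],
  [0.01,0.09,0.03],
  [0.013,0.12,0.02],
  [0.013,0.12,0],
], gripper=[-1,-1,-1,-1,-1], twist=[-0.007,-0.007,-0.008,-0.008,-0.008])

```text
time_s: 15.4
position: [0.5022, 0.0961, 0.3339]
ee_rot: [-3.132, 0.001, 3.088]
force: [0.2, -0.1, -5.1]
grip_width: 0.0188
gripper_force: 59.0
```

Request:
drive_tool([
  [0.013,0.12,0],
  [0.013,0.12,0],
  [0.013,0.12,0],
  [0.013,0.12,0],
  [0.012,0.12,0],
], gripper=[-1,-1,-1,-1,-1], twist=[-0.008,-0.008,-0.008,-0.008,-0.008])

```text
time_s: 15.82
position: [0.5147, 0.2167, 0.3328]
ee_rot: [-3.132, -0.0, 3.047]
force: [0.1, -0.4, -4.4]
grip_width: 0.0184
gripper_force: 59.0
```

Request:
drive_tool([
  [0.012,0.12,0],
  [0.01,0.09,0],
  [0.009,0.09,0],
  [0.006,0.06,0],
  [0.003,0.035,0],
], gripper=[-1,-1,-1,-1,-1], twist=[-0.008,-0.008,-0.007,-0.006,-0.006])

```text
time_s: 16.23
position: [0.5227, 0.2956, 0.3325]
ee_rot: [-3.132, -0.001, 3.012]
force: [0.7, 0.4, -5.6]
grip_width: 0.0191
gripper_force: 59.0
```

Request:
drive_tool([
  [0,0,0],
  [0,0,0],
  [0,0,0],
], gripper=[-1,-1,-1], twist=[0,0,0])

```text
time_s: 16.48
position: [0.5229, 0.2933, 0.333]
ee_rot: [-3.131, -0.0, 3.011]
force: [0.3, -0.9, -5.0]
grip_width: 0.0192
gripper_force: 59.0
```

Run:
```python
from bench import bot
import cv2,numpy as np
t=bot.snapshot("top");s=bot.snapshot("scene")
a=cv2.resize(t[180:300,150:280,::-1],None,fx=3,fy=3,interpolation=cv2.INTER_CUBIC)
b=cv2.resize(s[280:430,330:460,::-1],None,fx=3,fy=3,interpolation=cv2.INTER_CUBIC)
b=b[:450];a=np.vstack([a,np.zeros((90,390,3),np.uint8)])
cv2.imwrite("pics/c4.png",np.hstack([a,b]))
st=bot.get_state();print(st["position"],st["ee_rot"],st["force"],st["ft_torque"])
```

```text
[0.52293062 0.29323814 0.33317534] [-3.13172821e+00  1.62693370e-04  3.01025228e+00] [-0.1462593   0.69758162 -5.39200327] [0.02361934 0.34146364 0.01823962]
```

View pics/c4.png

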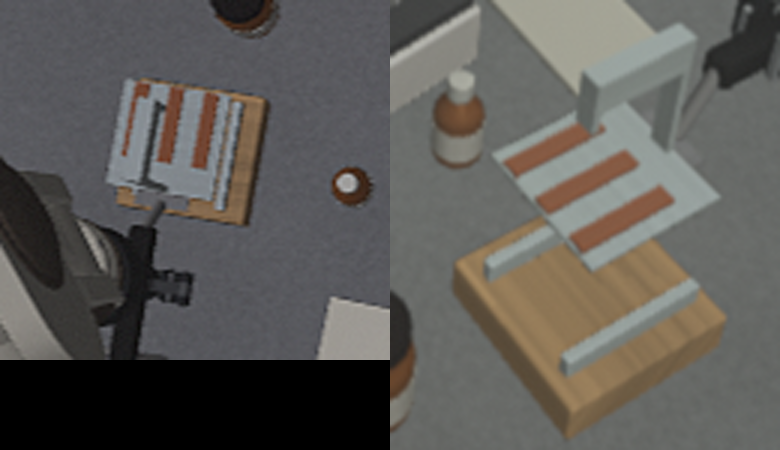

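The carrier rides level on the blade over the stand, about 6 cm above the bars. I'll measure its offset from the corners.

Run:
```python
from b import *
T=lambda u,v:(150+u/3-.33,180+v/3-.33)
S=lambda u,v:(330+(u-390)/3-.33,280+v/3-.33)
o=[("top",L,T(*p)) for L,p in[((.046,.046,.004),(124,79)),((.046,-.046,.004),(243,98)),((-.046,.046,.004),(107,182))]]
q=[("scene",L,S(*p)) for L,p in[((.046,-.046,.004),(493,153)),((.046,.046,.004),(595,270)),((-.046,.046,.004),(719,196)),((.022,-.007,.096),(581,76)),((.022,.007,.096),(594,89)),((-.045,-.007,.096),(683,26)),((-.045,.007,.096),(696,38))]]
print(fit6(o+q,[.64,.28,.13,0,0,-.14]));print(fit6(q,[.64,.28,.13,0,0,-.14]))
st=[("scene",L,S(*p)) for L,p in[((.06,-.06,.034),(455,265)),((.06,.06,.034),(567,409)),((-.06,.06,.034),(725,320)),((.05,.034,.05),(562,355)),((-.05,.042,.05),(698,288)),((.05,-.042,.05),(485,264))]]
print(fit(st,[.64,.28,-.14]))
```

```text
(array([ 0.6408,  0.2765,  0.1292, -0.0077,  0.0233, -0.1656]), [[1.1, 0.6], [-3.5, 0.4], [-0.4, 1.3], [-0.6, -0.0], [-1.7, -0.1], [0.5, 0.1], [-0.3, -1.0], [1.0, 0.4], [-1.4, -0.5], [0.1, 0.9]])
(array([ 0.6387,  0.2762,  0.1274, -0.0052,  0.0307, -0.1631]), [[0.1, 0.2], [-1.0, -0.1], [1.0, -0.2], [-0.1, -0.8], [1.2, 0.6], [-1.3, -0.5], [0.1, 0.8]])
(array([ 0.64663909,  0.28329798, -0.15501116]), array([[-1.4, -1. ],
       [ 1.2,  2.2],
       [ 1.3, -0.4],
       [-1. ,  0.4],
       [ 0.7,  0.1],
       [-0.9, -1.2]]))
```

Request:
drive_tool([
  [0.01,0.006,-0.03],
  [0.01,0.006,-0.06],
  [0,0,-0.06],
  [0,0,-0.06],
  [0,0,-0.06],
], gripper=[-1,-1,-1,-1,-1], twist=[0.006,0.006,0,0,0])

```text
time_s: 17.0
position: [0.5267, 0.2963, 0.2768]
ee_rot: [-3.131, -0.001, 3.024]
force: [-0.3, -0.8, -5.5]
grip_width: 0.019
gripper_force: 59.0
```

Request:
drive_tool([
  [0,0,-0.05],
  [0,0,-0.03],
  [0,0,-0.02],
  [0,0,-0.02],
  [0,0,-0.02],
], gripper=[-1,-1,-1,-1,-1], twist=[0,0,0,0,0])

```text
time_s: 17.42
position: [0.527, 0.2965, 0.2511]
ee_rot: [-3.132, 0.001, 3.024]
force: [-0.7, 1.1, -4.8]
grip_width: 0.0194
gripper_force: 59.0
```

Request:
drive_tool([
  [0,0,-0.015],
  [0,0,-0.01],
  [0,0,0],
  [0,0,0],
  [0,0,0],
], gripper=[-1,-1,-1,-1,-1], twist=[0,0,0,0,0])

```text
time_s: 17.83
position: [0.527, 0.2965, 0.2465]
ee_rot: [-3.132, 0.001, 3.024]
force: [0.1, 0.5, -2.8]
grip_width: 0.019
gripper_force: 59.2
```

Request:
drive_tool([
  [0,0,-0.012],
  [0,0,0],
  [-0.02,0.0025,0],
  [-0.05,0.006,0],
  [-0.07,0.0085,0],
], gripper=[-1,-1,-1,-1,-1], twist=[0,0,0,0,0])

```text
time_s: 18.25
position: [0.4985, 0.2998, 0.2434]
ee_rot: [-3.132, -0.0, 3.023]
force: [-0.2, 0.4, -2.2]
grip_width: 0.019
gripper_force: 59.3
```

Request:
drive_tool([
  [-0.08,0.01,0],
  [-0.08,0.01,0],
  [-0.08,0.01,0],
  [-0.1,0.012,0],
  [-0.1,0.012,0],
], gripper=[-1,-1,-1,-1,-1], twist=[0,0,0,0,0])

```text
time_s: 18.67
position: [0.4093, 0.3106, 0.2436]
ee_rot: [-3.132, -0.0, 3.024]
force: [0.2, 0.7, -2.6]
grip_width: 0.0189
gripper_force: 59.3
```

Request:
drive_tool([
  [0,0,0.1],
  [0,0,0.1],
  [0,0,0.08],
  [0.005,-0.12,0],
  [0.005,-0.12,0],
], gripper=[-1,-1,-1,-1,-1], twist=[0,0.1,0.107,0.107,0.107])

```text
time_s: 19.08
position: [0.4121, 0.2629, 0.3008]
ee_rot: [-3.132, 0.002, -2.811]
force: [0.7, -0.4, -2.7]
grip_width: 0.0188
gripper_force: 59.5
```

Request:
drive_tool([
  [0.005,-0.13,0],
  [0.005,-0.13,0],
  [0.005,-0.13,0],
  [0.005,-0.13,0],
  [0.005,-0.13,0],
], gripper=[-1,-1,-1,-1,-1], twist=[0.107,0.107,0.107,0.107,0.107])

```text
time_s: 19.5
position: [0.4169, 0.1316, 0.2997]
ee_rot: [-3.132, 0.0, -2.252]
force: [0.2, 0.1, -1.9]
grip_width: 0.0189
gripper_force: 59.5
```

Request:
drive_tool([
  [0.005,-0.13,0],
  [0.005,-0.13,0],
  [0.005,-0.13,0],
  [0.005,-0.13,0],
  [0.005,-0.13,0],
], gripper=[-1,-1,-1,-1,-1], twist=[0.107,0.107,0.107,0.107,0.007])

```text
time_s: 19.92
position: [0.422, 0.0017, 0.2997]
ee_rot: [-3.131, 0.0, -1.796]
force: [1.2, -0.3, -2.8]
grip_width: 0.0191
gripper_force: 59.5
```

Request:
drive_tool([
  [0.005,-0.13,0],
  [0,-0.07,0],
  [0,0,0],
  [0,0,0],
], gripper=[-1,-1,-1,-1], twist=[0,0,0,0])

```text
time_s: 20.25
position: [0.4233, -0.0376, 0.2996]
ee_rot: [-3.132, 0.0, -1.804]
force: [-0.4, 0.4, -2.7]
grip_width: 0.0189
gripper_force: 59.5
```

Request:
drive_tool([
  [0,0,-0.12],
  [0,0,-0.12],
  [0,0,-0.1],
  [0,0,-0.05],
  [0,0,-0.025],
], gripper=[-1,-1,-1,-1,-1], twist=[0,0,0,0,0])

```text
time_s: 20.67
position: [0.4232, -0.0365, 0.2152]
ee_rot: [-3.134, -0.0, -1.802]
force: [-0.5, -0.1, -2.3]
grip_width: 0.0191
gripper_force: 59.5
```

Request:
drive_tool([
  [0,0,-0.01],
  [0,0,-0.01],
  [0,0,-0.005],
  [0,0,0],
  [0,0,0],
], gripper=[-1,-1,-1,-1,-1], twist=[0,0,0,0,0])

```text
time_s: 21.08
position: [0.4241, -0.0374, 0.2123]
ee_rot: [-3.131, 0.0, -1.803]
force: [-0.4, -0.4, -2.8]
grip_width: 0.019
gripper_force: 59.5
```

Request:
drive_tool([
  [0,0,-0.005],
  [0,0,-0.005],
  [0,0,-0.003],
  [0,0,0],
  [0,0,0],
], gripper=[-1,-1,-1,-1,-1], twist=[0,0,0,0,0])

```text
time_s: 21.5
position: [0.424, -0.0374, 0.2096]
ee_rot: [-3.131, 0.0, -1.803]
force: [-1.2, -0.5, 6.3]
grip_width: 0.0193
gripper_force: 60.7
```

Request:
drive_tool([
  [0,0,0],
  [0,0,0],
  [0,0,0],
  [0,0,0],
  [0,0,0.02],
], gripper=[1,1,1,1,1], twist=[0,0,0,0,0])

```text
time_s: 21.92
position: [0.4236, -0.0373, 0.2124]
ee_rot: [-3.133, -0.0, -1.803]
force: [0.2, -0.4, -0.7]
grip_width: 0.0782
gripper_force: 0.0
```

Request:
drive_tool([
  [0,0,0.1],
  [0,0,0.18],
  [0,0,0.2],
  [0,0,0.2],
  [-0.1,-0.15,0.06],
], gripper=[1,1,1,1,1], twist=[0,0,0,0,0])

```text
time_s: 22.33
position: [0.4057, -0.0653, 0.3666]
ee_rot: [-3.125, 0.002, -1.799]
force: [0.9, -0.9, 0.8]
grip_width: 0.0855
gripper_force: 0.0
```

Request:
drive_tool([
  [-0.1,-0.15,0],
  [-0.1,-0.15,0],
  [-0.1,-0.15,0],
  [-0.1,-0.15,0],
  [-0.1,-0.15,0],
], gripper=[1,1,1,1,1], twist=[-0.1,-0.1,-0.1,-0.1,-0.1])

```text
time_s: 22.75
position: [0.3026, -0.2183, 0.3615]
ee_rot: [-3.131, 0.0, -2.331]
force: [0.7, -0.2, -0.1]
grip_width: 0.0855
gripper_force: 0.0
```

Run:
```python
from bench import bot
import cv2,numpy as np
t=bot.snapshot("top");s=bot.snapshot("scene")
cv2.imwrite("pics/t5.png",t[:,:,::-1]);cv2.imwrite("pics/s5.png",s[:,:,::-1])
R=lambda i,w,h:cv2.resize(i[:,:,::-1],(w,h),interpolation=cv2.INTER_CUBIC)
a=R(t[190:265,180:260],320,300);c=R(t[265:340,250:370],320,200)
b=R(s[320:424,344:448],480+0,480)
L=np.vstack([a,c]);b=np.vstack([b,np.zeros((20,480,3),np.uint8)])
cv2.imwrite("pics/c5.png",np.hstack([L,b]))
st=bot.get_state();print(st["position"],st["ee_rot"],st["joints"])
```

```text
[ 0.30141014 -0.22036471  0.36137692] [-3.13104285e+00 -8.58961630e-04 -2.33684573e+00] [-0.630623   -0.35361255 -0.30134366  1.61272795 -0.00227538 -1.43538622]
```

View pics/c5.png

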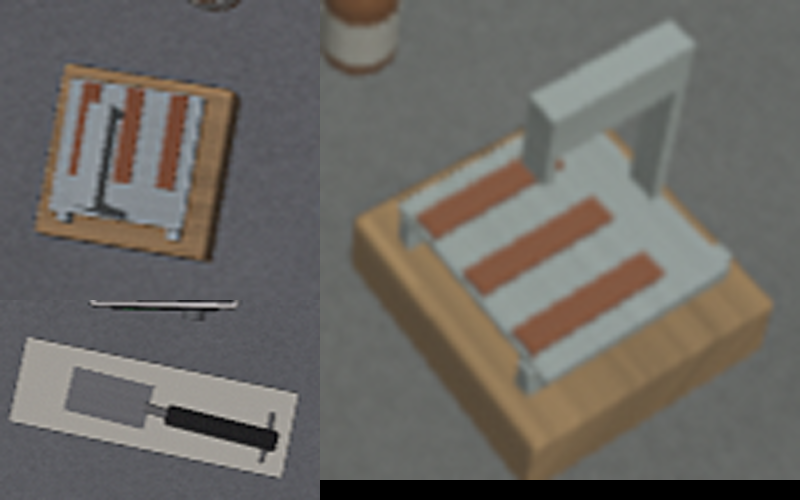

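Run:
```python
from b import *
T=lambda u,v:(180+u/4-.375,190+v/4-.375)
S=lambda u,v:(344+(u-320)/4.615-.4,320+v/4.615-.4)
o=[("top",L,T(*p)) for L,p in[((.046,.046,.004),(72,80)),((.046,-.046,.004),(208,98)),((-.046,.046,.004),(50,209)),((-.046,-.046,.004),(186,232))]]
q=[("scene",L,S(*p)) for L,p in[((-.046,.046,.004),(732,258)),((.022,-.007,.096),(528,97)),((.022,.007,.096),(556,123)),((-.045,-.007,.096),(672,20)),((-.045,.007,.096),(695,41))]]
for z in (o,q,o+q): print(fit(z,[.64,.28,-.14],.05))
sq=[("top",(a*.06,b*.06,.034),T(*p)) for a,b,p in[(1,1,(66,65)),(1,-1,(240,92)),(-1,-1,(210,261)),(-1,1,(37,233))]]
print(fit(sq,[.64,.28,-.14]))
```

```text
(array([ 0.64678414,  0.27923753, -0.13839014]), array([[ 0.4, -0.4],
       [-0.4,  0. ],
       [ 0.3,  0.6],
       [-0.4, -0.2]]))
(array([ 0.64779975,  0.28320488, -0.11732801]), array([[-0. ,  0.8],
       [ 0.6, -0.2],
       [ 0.1, -0.1],
       [-0.7, -0.6],
       [-0.1,  0.2]]))
(array([ 0.64709889,  0.28200916, -0.1352564 ]), array([[-0.6, -0.5],
       [-1.4, -0.1],
       [-0.7,  0.5],
       [-1.3, -0.4],
       [-0.3,  0.7],
       [ 0.3, -1. ],
       [-0.4, -0.9],
       [-0.6, -0.9],
       [-0.1, -0.1]]))
(array([ 0.64360336,  0.27714842, -0.14641249]), array([[ 0.5, -0.2],
       [-0.4, -0.3],
       [-0.2,  0.2],
       [ 0.1,  0.4]]))
```

Request:
drive_tool([
  [0.1,0.148,0],
  [0.1,0.148,0],
  [0.1,0.148,0],
  [0.1,0.148,0],
  [0.1,0.148,0],
], gripper=[1,1,1,1,1], twist=[-0.053,-0.053,-0.053,-0.053,-0.053])

```text
time_s: 23.27
position: [0.4045, -0.0673, 0.3614]
ee_rot: [-3.131, 0.001, -2.606]
force: [1.1, -0.8, 0.1]
grip_width: 0.0854
gripper_force: 0.0
```

Request:
drive_tool([
  [0.1,0.148,0],
  [0.1,0.148,0],
  [0.1,0.148,0],
  [0.1,0.148,0],
  [0.1,0.148,0],
], gripper=[1,1,1,1,1], twist=[-0.053,-0.053,-0.053,-0.053,-0.053])

```text
time_s: 23.68
position: [0.5045, 0.0812, 0.3611]
ee_rot: [-3.132, 0.0, -2.882]
force: [0.9, -0.9, -0.4]
grip_width: 0.0856
gripper_force: 0.0
```

Request:
drive_tool([
  [0.1,0.148,0],
  [0.1,0.148,0],
  [0.1,0.148,0],
  [0.1,0.148,0],
  [0.1,0.148,0],
], gripper=[1,1,1,1,1], twist=[-0.053,-0.053,-0.053,-0.053,-0.053])

```text
time_s: 24.1
position: [0.6043, 0.2292, 0.3609]
ee_rot: [-3.132, -0.0, 3.123]
force: [0.5, -0.3, 0.8]
grip_width: 0.0852
gripper_force: 0.0
```

Request:
drive_tool([
  [0.1,0.148,0],
  [0.1,0.12,0],
  [0.03,0.02,0],
  [0,0,0],
  [0,0,0],
], gripper=[1,1,1,1,1], twist=[-0.053,-0.052,0,0,0])

```text
time_s: 24.52
position: [0.6497, 0.285, 0.3602]
ee_rot: [-3.131, -0.001, 3.016]
force: [-0.4, -0.9, -0.6]
grip_width: 0.0852
gripper_force: 0.0
```

Request:
drive_tool([
  [-0.013,-0.012,0],
  [0,0,-0.1],
  [0,0,-0.11],
  [0,0,-0.07],
  [0,0,-0.026],
], gripper=[1,1,1,1,1], twist=[-0.011,0,0,0,0])

```text
time_s: 24.93
position: [0.6462, 0.2806, 0.2982]
ee_rot: [-3.131, -0.002, 3.002]
force: [-1.7, -0.5, 0.2]
grip_width: 0.0851
gripper_force: 0.0
```

Request:
drive_tool([
  [0,0,0],
  [0,0,0],
], gripper=[1,1], twist=[0,0])

```text
time_s: 25.1
position: [0.6469, 0.2813, 0.3013]
ee_rot: [-3.132, 0.001, 3.002]
force: [1.2, 0.2, 1.0]
grip_width: 0.0859
gripper_force: 0.0
```

Request:
drive_tool([
  [0,0.005,-0.007],
  [0,0,0],
  [0,0,0],
  [0,0,0],
  [0,0,0],
], gripper=[0,0,-0.5,-0.5,-1], twist=[0,0,0,0,0])

```text
time_s: 25.52
position: [0.6473, 0.2829, 0.2986]
ee_rot: [-3.132, 0.0, 3.003]
force: [0.4, -0.9, -0.5]
grip_width: 0.0252
gripper_force: 0.0
```

Request:
drive_tool([
  [0,0,0],
  [0,0,0],
  [0,0,0],
  [0,0,0],
  [0,0,0],
], gripper=[-1,-1,-1,-1,-1], twist=[0,0,0,0,0])

```text
time_s: 25.93
position: [0.6473, 0.2829, 0.2984]
ee_rot: [-3.132, 0.0, 3.003]
force: [0.2, -0.2, 0.4]
grip_width: 0.0127
gripper_force: 61.3
```

Request:
drive_tool([
  [0,0,0.03],
  [0,0,0.08],
  [0,0,0.12],
  [0,0,0.12],
  [0,0,0.12],
], gripper=[-1,-1,-1,-1,-1], twist=[0,0,0,0,0])

```text
time_s: 26.35
position: [0.647, 0.2827, 0.3935]
ee_rot: [-3.131, -0.0, 3.003]
force: [0.3, -0.7, -1.3]
grip_width: 0.0127
gripper_force: 61.0
```

Request:
drive_tool([
  [-0.005,-0.03,0.06],
  [-0.01,-0.07,0],
  [-0.018,-0.11,0],
  [-0.024,-0.14,0],
  [-0.024,-0.16,0],
], gripper=[-1,-1,-1,-1,-1], twist=[0,0,0,0,0])

```text
time_s: 26.77
position: [0.6307, 0.1803, 0.4034]
ee_rot: [-3.131, -0.001, 3.004]
force: [0.1, -0.7, -2.0]
grip_width: 0.0128
gripper_force: 61.0
```

Request:
drive_tool([
  [-0.025,-0.16,0],
  [-0.025,-0.16,0],
  [-0.025,-0.16,0],
  [-0.025,-0.16,0],
  [-0.025,-0.16,0],
], gripper=[-1,-1,-1,-1,-1], twist=[0,0,0,0,0])

```text
time_s: 27.18
position: [0.6053, 0.019, 0.404]
ee_rot: [-3.132, -0.001, 3.003]
force: [1.3, -0.1, -1.8]
grip_width: 0.0128
gripper_force: 61.0
```

Request:
drive_tool([
  [-0.025,-0.16,0],
  [-0.025,-0.16,0],
  [-0.025,-0.16,0],
  [-0.024,-0.16,0],
  [-0.024,-0.16,0],
], gripper=[-1,-1,-1,-1,-1], twist=[-0.005,-0.005,-0.005,-0.006,0])

```text
time_s: 27.6
position: [0.5806, -0.1409, 0.4041]
ee_rot: [-3.132, -0.0, 2.98]
force: [1.1, -0.0, -2.0]
grip_width: 0.0125
gripper_force: 61.0
```

Request:
drive_tool([
  [-0.024,-0.16,0],
  [-0.018,-0.12,0],
  [-0.012,-0.08,0],
  [-0.006,-0.04,0],
  [0,0,0],
], gripper=[-1,-1,-1,-1,-1], twist=[0,0,0,0,0])

```text
time_s: 28.02
position: [0.569, -0.2207, 0.4039]
ee_rot: [-3.132, -0.001, 2.979]
force: [0.1, 0.3, -2.4]
grip_width: 0.0126
gripper_force: 61.0
```

Request:
drive_tool([
  [0,0,0],
  [0,0,0],
], gripper=[-1,-1], twist=[0,0])

```text
time_s: 28.18
position: [0.5696, -0.2183, 0.4043]
ee_rot: [-3.132, -0.0, 2.982]
force: [0.2, -0.6, -2.6]
grip_width: 0.0127
gripper_force: 61.0
```

Request:
drive_tool([
  [0,-0.05,0],
  [0,-0.05,0],
  [0.03,-0.005,0],
  [0.06,-0.01,0],
  [0.06,-0.01,0],
], gripper=[-1,-1,-1,-1,-1], twist=[0,0,0,0,0])

```text
time_s: 28.6
position: [0.6, -0.2446, 0.4046]
ee_rot: [-3.132, 0.001, 2.98]
force: [0.5, -0.4, -1.1]
grip_width: 0.0129
gripper_force: 61.0
```

Request:
drive_tool([
  [0.07,-0.011,0],
  [0.07,-0.011,0],
  [0.07,-0.011,0],
  [0.05,-0.009,0],
  [0.03,-0.005,0],
], gripper=[-1,-1,-1,-1,-1], twist=[0,0,0,0,0])

```text
time_s: 29.02
position: [0.6589, -0.2538, 0.4034]
ee_rot: [-3.132, -0.001, 2.981]
force: [-0.6, 0.0, -1.5]
grip_width: 0.0132
gripper_force: 61.0
```

Request:
drive_tool([
  [0,0,0],
  [0,0,0],
], gripper=[-1,-1], twist=[0,0])

```text
time_s: 29.18
position: [0.6579, -0.2537, 0.4036]
ee_rot: [-3.132, -0.001, 2.981]
force: [-0.9, 0.8, -1.7]
grip_width: 0.0127
gripper_force: 61.0
```

Run:
```python
from h import *
import cv2
# unviewed numeric check: copper strips' blob centroids in scene, against prediction from an earlier known pose
def blobs(im,lo,hi,c0,c1):
    h=cv2.cvtColor(im,cv2.COLOR_RGB2HSV);m=((h[:,:,0]<14)&(h[:,:,1]>90)).astype(np.uint8)
    k=np.zeros_like(m);k[lo:hi,c0:c1]=m[lo:hi,c0:c1]
    n,_,s,c=cv2.connectedComponentsWithStats(k)
    return [(c[i].round(1).tolist(),int(s[i,4])) for i in range(1,n) if s[i,4]>15]
s0=cv2.imread("pics/scene0.png")[:,:,::-1].copy();s=bot.snapshot("scene");cv2.imwrite("pics/s6.png",s[:,:,::-1])
print(blobs(s0,225,300,270,345))
p=proj("scene",[.658,-.2545,.165])[0].astype(int);print(p)
print(blobs(s,p[1]-60,p[1]+60,max(p[0]-60,0),p[0]+60))
st=bot.get_state();print(st["position"],st["ee_rot"],st["force"])
```

```text
[([300.8, 261.8], 99), ([309.2, 269.2], 107), ([317.6, 277.1], 114)]
[226 194]
[([168.1, 180.5], 136), ([214.1, 192.6], 54), ([218.7, 198.7], 55), ([223.3, 205.2], 60)]
[ 0.65754826 -0.25360081  0.40404779] [-3.13191352e+00 -4.97767957e-04  2.98086253e+00] [ 0.5808577   0.18937094 -1.97997056]
```

Request:
drive_tool([
  [0,0,-0.02],
  [0,0,-0.03],
  [0,0,-0.04],
  [0,0,-0.03],
  [0,0,-0.02],
], gripper=[-1,-1,-1,-1,-1], twist=[0,0,0,0,0])

```text
time_s: 29.65
position: [0.6572, -0.2535, 0.375]
ee_rot: [-3.132, -0.001, 2.981]
force: [0.1, 0.0, -1.4]
grip_width: 0.0126
gripper_force: 61.1
```

Request:
drive_tool([
  [0,0,-0.008],
  [0,0,-0.004],
  [0,0,0],
  [0,0,0],
], gripper=[-1,-1,-1,-1], twist=[0,0,0,0])

```text
time_s: 29.98
position: [0.6575, -0.2536, 0.3743]
ee_rot: [-3.132, 0.001, 2.981]
force: [-0.5, -0.2, -3.3]
grip_width: 0.0126
gripper_force: 61.1
```

Request:
drive_tool([
  [0,0,-0.005],
  [0,0,0],
  [0,0,0],
], gripper=[-1,-1,-1], twist=[0,0,0])

```text
time_s: 30.23
position: [0.6575, -0.2536, 0.3731]
ee_rot: [-3.132, 0.0, 2.981]
force: [0.4, 0.1, -1.8]
grip_width: 0.0129
gripper_force: 61.1
```

Request:
drive_tool([
  [0,0,-0.005],
  [0,0,0],
  [0,0,0],
], gripper=[-1,-1,-1], twist=[0,0,0])

```text
time_s: 30.48
position: [0.6575, -0.2536, 0.3724]
ee_rot: [-3.132, 0.001, 2.981]
force: [-0.1, -0.3, 0.3]
grip_width: 0.0125
gripper_force: 61.3
```

Request:
drive_tool([
  [0,0,0],
  [0,0,0],
  [0,0,0],
  [0,0,0],
  [0,0,0],
], gripper=[-0.5,-0.5,-0.4,-0.3,0], twist=[0,0,0,0,0])

```text
time_s: 30.9
position: [0.6575, -0.2536, 0.372]
ee_rot: [-3.132, 0.0, 2.981]
force: [-1.0, 1.3, 0.8]
grip_width: 0.0406
gripper_force: 0.0
```

```bash
cat > k.py <<'E'
from h import *
import cv2
h=cv2.cvtColor(bot.snapshot("scene"),cv2.COLOR_RGB2HSV);m=((h[:,:,0]<14)&(h[:,:,1]>90)).astype(np.uint8)
k=np.zeros_like(m);k[150:260,180:270]=m[150:260,180:270]
n,_,s,c=cv2.connectedComponentsWithStats(k)
print([(c[i].round(1).tolist(),int(s[i,4])) for i in range(1,n) if s[i,4]>10])
st=bot.get_state();print(st["position"],st["force"],st["grip_width"])
E
python3 k.py; python3 k.py
```

```text
[([218.7, 202.8], 68), ([223.3, 208.9], 70), ([227.7, 215.4], 71)]
[ 0.65748138 -0.25355158  0.37197769] [ 0.15362152  0.08426306 -0.61618154] 0.04239460312159961
[([218.9, 202.7], 67), ([223.1, 209.0], 69), ([227.7, 215.4], 71)]
[ 0.65748573 -0.25354757  0.37197504] [ 0.48823832 -0.16514393 -0.56927221] 0.04280403265527451
```

Stable. Raise straight up, then check again and hand in.

Request:
drive_tool([
  [0,0,0],
  [0,0,0.05],
  [0,0,0.1],
  [0,0,0.15],
  [0,0,0.15],
], gripper=[0.2,0.2,0.2,0.2,0.2], twist=[0,0,0,0,0])

```text
time_s: 31.42
position: [0.6571, -0.2534, 0.4625]
ee_rot: [-3.132, -0.001, 2.981]
force: [1.3, -0.4, 1.7]
grip_width: 0.0513
gripper_force: 0.0
```

Request:
drive_tool([
  [-0.1,0,0],
  [-0.1,0,0],
  [-0.1,0,0],
  [0,0,0],
  [0,0,0],
], gripper=[0.2,0.2,0.2,0.2,0.2], twist=[0,0,0,0,0])

```text
time_s: 31.83
position: [0.5968, -0.2536, 0.4628]
ee_rot: [-3.132, 0.001, 2.98]
force: [0.8, 0.5, -0.0]
grip_width: 0.051
gripper_force: 0.0
```

```bash
python3 k.py
python3 - <<'E'
# compare hotplate-pose strip centroids, shifted to hung pose, with what is seen (levelness)
from h import *
P=[ray("scene",u,.098) for u in([300.8,261.8],[309.2,269.2],[317.6,277.1])]
a=-.161+.025;M=np.array([[np.cos(a),-np.sin(a)],[np.sin(a),np.cos(a)]])
for p in P:
    q=M@(p[:2]-[.6152,.011])+[.658,-.2545];print(np.round(p[:2]-[.6152,.011],4),proj("scene",[*q,.131])[0].round(1))
E
```

```text
[([218.7, 202.7], 68), ([223.3, 208.9], 70), ([227.7, 215.4], 71)]
[ 0.59743891 -0.25353999  0.46242052] [-1.03814967  0.29412661 -0.61664251] 0.05134240088550975
[ 0.0122 -0.0291] [219.1 202. ]
[0.0131 0.0008] [223.7 208.1]
[0.015  0.0307] [228.  214.6]
```

```bash
python3 -c "
from bench import bot
print(bot.job_done())"
```

```text
the job is handed in; nothing more can be done
None
```

The job is handed in at about 32 s, with the carrier cooled on the stand and then hung over the rail's bar; the camera positions of its copper strips match a level carrier to within 1 pixel. The lifter was set down once and re-gripped before the lift because the last joint had run to its range limit (it read 3.1406 against 3.14), and it now stands on its white tile on blade and foot.

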